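# Reject a rock slice off the sorting stand

### The job

The sawn rock slice in the shallow cradle on the sorting stand is a reject: with the closed fingertips press lightly on its top, slide it out of the cradle along the sprung deck, and push it over the open lip so that it drops into the open brown box below. The slice is brittle, so keep every press and push under about 20 N, and do not lift it. Leave the loupe, the jar and the two stones where they are.

Things in the scene. Friction and masses are not known exactly. Their poses are not given: they have to be found in the camera images.
- stand: Sorting stand fixed to the bench: grey pedestal, plywood deck on top. Origin at bench level under the middle of the inner face of the cradle's back wall; +x runs from there to the deck's open lip, 180 mm away; y across, z up. Cradle on the deck: wooden walls 12 mm thick, 14 mm high: back wall (x -12 to 0), side walls (x 0 to 75, 86 mm apart inside), open towards the lip.
- deck_ref (a point): Fixed point on the stand's midline, 90 mm from the back wall and 100 mm up: the middle of the deck top when level and unloaded. Deck 130 mm wide, on springs (sinks about 1 mm per 12 N, at most 8 mm). Its slope is set by hand, anew each time, from level to about 3 degrees down to the lip (up to 9 mm lower there), and stays under load. Rock slides on it with friction about 0.3.
- slice: The sawn rock slice, a grey slab 96 mm long (x, towards the lip), 82 wide (y), 0.3 to 0.42 kg. Origin: centre of its underside. Its thickness differs each time, 16 to 24 mm: feel for the top. It starts within 5 mm of the cradle's back wall, 2 mm from each side wall: no room to grasp it or get behind it. Pressed with over 5 N (best 8 to 12) friction drags it; brittle: never over 20 N from the fingers.
- box: Open brown cardboard box fixed on the bench just beyond and below the lip, 180 (x) x 160 (y) x 55 mm high, wall and floor 5 mm. Origin at the centre of its underside. Its near wall is tucked a little under the lip.
- loupe: Black hand loupe, 38 mm across, 26 mm high, standing on the bench beside the stand. Origin at its foot. Leave alone.
- jar: Small glass jar, 44 mm across, 55 mm high, on the bench beside the stand. Origin at its foot. Leave alone.
- stone_a: Rough dark stone about 48 mm across, 33 mm high, on the bench beside the stand. Origin at its foot. Leave alone.
- stone_b: Rough stone about 40 mm across, 28 mm high, on the bench beside the stand. Origin at its foot. Leave alone.
Mind the look-alikes: they are no part of the job. What is shaped like the slice but pink or yellow is not meant.

How it is judged:
By the outcome, as a careful person would: the job done as asked, in the order asked, and still so for the second after the job is handed in, with the robot touching nothing.
It also fails if it takes over 61 s, if anything falls off the work surface, if the arm or the gripper's body presses on something with over 40 N, if the wrist force passes 120 N, or if a joint passes its speed limit or range.

### The arm

A 7-joint arm with a two-finger parallel gripper is mounted at the origin on the work surface. World frame = base frame: x ahead of the robot, y to its left, z up, the work surface at z = 0. Lengths are in m, angles in rad, forces in N, time in s.
With the tool pointing down it reaches from about 0.4 to 0.9 m from the base axis. Payload 5.5 kg.
Tool frame: the origin (TCP) lies at the very end of the fingers, on their centre line; the grasp point (between the pads) lies bot.grip_point_offset behind it (bot.grip_point_offset is the distance from the TCP to the grasp point, in m); z points along the fingers, y is the direction in which the jaws open and shut (so a half turn about z gives the same grasp; the last joint's range is limited). The gripper opens to 85 mm and grips with 20 to 120 N. Pads are 22 mm wide; open, the fingers measure 114 mm over their backs; the gripper's body (76 mm by 85 mm) begins 54 mm behind the grasp point. The pads swing forward as they close: fully open they stand 13 mm farther back than shut.
Start: joints at [1.486, 0.501, -0.427, 1.55, 0.221, 1.138, -0.21], TCP at [0.222, -0.611, 0.231] pointing down, gripper open.
Joint ranges: [-2.88, 2.88], [-0.31, 2.03], [-1.54, 1.56], [0.2, 2.42], [-1.41, 4.55], [0.19, 2.02], [-2.57, 2.57]. Speed limits (rad/s): [2.57, 2.57, 3.14, 3.14, 3.14, 3.14, 3.14].

### API

Orientations are given as a unit quaternion [x, y, z, w].
In Python, from station import bot, cams gives the robot as it stands. The module is installed in compiled form; this text tells all that it offers.
- The arm moves only by the tool step_arm, never from a script. Its arguments are lists of equal length, an entry for each row: "gripper": the opening, from -1 (shut) to 1 (fully open), so that 0 is half open; "translation": the shift along the world's x, y, z in cm, a list of three; "roll": the turn about the world's z in rad. In form: {"gripper": [gripper, ...], "translation": [[dx, dy, dz], ...], "roll": [roll, ...]}. A call has 1 to 12 rows; each row shifts and turns the commanded pose from where the row before left it; what a row does not reach is not made up. A row lasts 1/12 s, in which the tool goes at most 41.7 mm and 7.16 degrees, less where a joint would pass 70% of its speed; a pose out of reach is approached as far as the arm can. A call with a gripper value outside its range is refused whole. The fingers move at their own pace and stop on an object; the grip force is fixed at half the most. Time passes only in rows, so rows that do not move let the fingers close. It gives the time, the measured TCP pose, the force and the opening at its end, in the units of the state.
- bot.state(): the state, without advancing time (a new reading comes with each control period).
- cams.snapshot(name): name is "side" or "top"; returns the picture (480x640x3 uint8, red, green, blue); there is no depth.
- cams.camera_params(name): a dict with "fx", "fy", "cx", "cy" (pixels), "k1" (the pictures are not rectified: a ray, as slopes to the right and down, at radius r is drawn at 1 + k1 r^2 times it, then the intrinsics apply), "T" (4x4, takes a point from camera to world coordinates). Camera axes: x right, y down, z forward; pixel columns grow to the right and rows downward; lengths in m; the calibration is good to about 2 mm. A picture is of the moment at which its call begins. camera_params takes no time and is no camera call.
- bot.job_done(): hands the job in, once; it reports no verdict.
The state is a dict: "time": time; "joint_pos": joint angles; "qd": joint speeds; "joint_efforts": joint torques, N m; "ee_pos": TCP position; "eef_rot": TCP orientation; "wrist_force": force on the tool from outside, world axes, zero at the start; "moment": the same for the moment, N m; "finger_gap": finger opening in m.
Only numpy, scipy, OpenCV 4.12 (cv2) and the standard library are available. Lean on these libraries where they do the work, as an engineer would, in place of code of your own. Each camera call takes 0.05 s, during which the arm holds its last target.

## Working session

There is one attempt and no reset: what is moved stays moved. The work goes in short steps, Python scripts to look and compute and a tool call to move; the robot and the scene stay as the last step left them, time stands still between calls to the robot, and variables do not carry over. Pictures are saved under pics/ and viewed, and the job is handed in when it is done.

Besides the shell and the picture viewer there is one more tool, called after "Emit:" as a command line: name --pt "numbers of a row" for each row, then --argument value for the rest. step_arm: Moves the arm, as the interface text tells. Its arguments: {"type":"object","properties":{"gripper":{"type":"array"},"translation":{"type":"array"},"roll":{"type":"array"}},"required":["gripper","translation","roll"]}

```bash
mkdir -p pics
python3 - <<'E'
from station import bot,cams
import cv2,numpy as np
for n in("side","top"):
    cv2.imwrite(f"pics/{n}0.png",cams.snapshot(n)[:,:,::-1])
    p=cams.camera_params(n);print(n,{k:(np.round(v,4).tolist()) for k,v in p.items()})
s=bot.state();print({k:np.round(v,3).tolist() for k,v in s.items()},bot.grip_point_offset)
E
```

```text
side {'fx': 442.5423, 'fy': 442.5423, 'cx': 311.0751, 'cy': 231.6195, 'k1': -0.0724, 'T': [[0.7636, -0.4978, 0.4113, 0.311], [-0.6457, -0.5895, 0.4853, -0.4065], [0.0009, -0.6361, -0.7716, 0.6278], [0.0, 0.0, 0.0, 1.0]]}
top {'fx': 495.6421, 'fy': 495.6421, 'cx': 308.2495, 'cy': 243.5554, 'k1': -0.0572, 'T': [[-0.2268, -0.9451, 0.2351, 0.4413], [-0.9739, 0.2192, -0.0584, -0.0451], [0.0036, -0.2422, -0.9702, 0.7562], [0.0, 0.0, 0.0, 1.0]]}
{'time': 0.1, 'joint_pos': [1.486, 0.502, -0.427, 1.551, 0.221, 1.138, -0.21], 'qd': [0.002, -0.003, -0.002, -0.002, 0.0, 0.002, -0.0], 'joint_efforts': [-0.011, -57.082, -5.839, -28.175, 0.011, 0.006, 0.0], 'ee_pos': [0.221, -0.611, 0.23], 'eef_rot': [0.985, 0.173, -0.0, -0.001], 'wrist_force': [-1.138, -0.54, 0.642], 'moment': [-0.05, 0.032, 0.034], 'finger_gap': 0.085} 0.0187
```

View pics/side0.png

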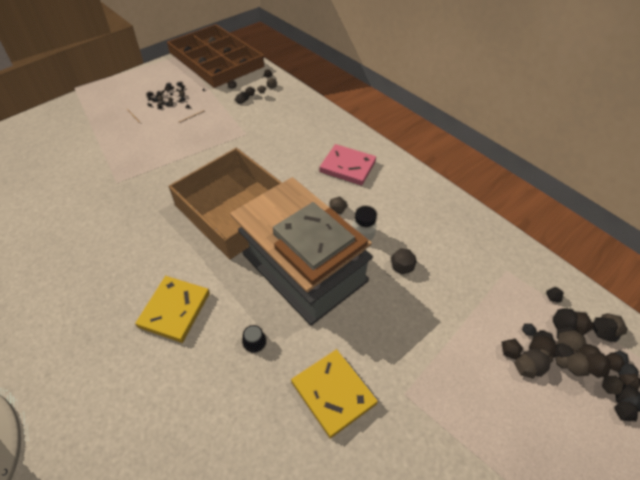

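View pics/top0.png

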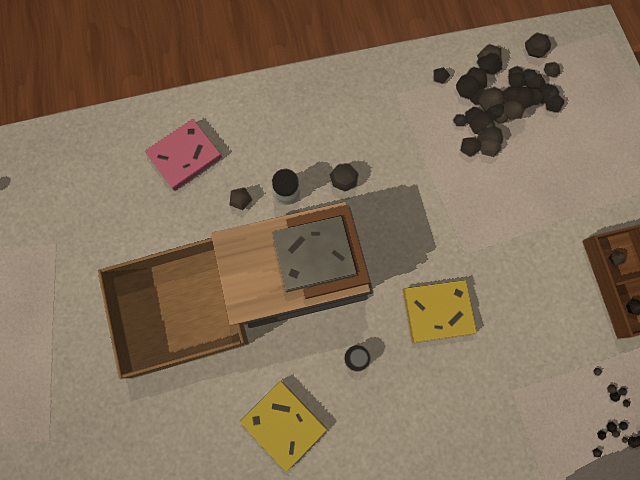

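Top view: the slice is at about (315,255), the deck lip runs (212,234)–(231,324), and the box is to the left with corners (100,270) and (120,377). Next I'll zoom in for precise corners.

Run:
```python
import cv2
a=cv2.imread("pics/top0.png")[190:340,195:395];cv2.imwrite("pics/topz.png",cv2.resize(a,None,fx=4,fy=4,interpolation=cv2.INTER_CUBIC))
a=cv2.imread("pics/side0.png")[170:320,220:380];cv2.imwrite("pics/sidez.png",cv2.resize(a,None,fx=4,fy=4,interpolation=cv2.INTER_CUBIC))
```

```text
(no output)
```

View pics/topz.png

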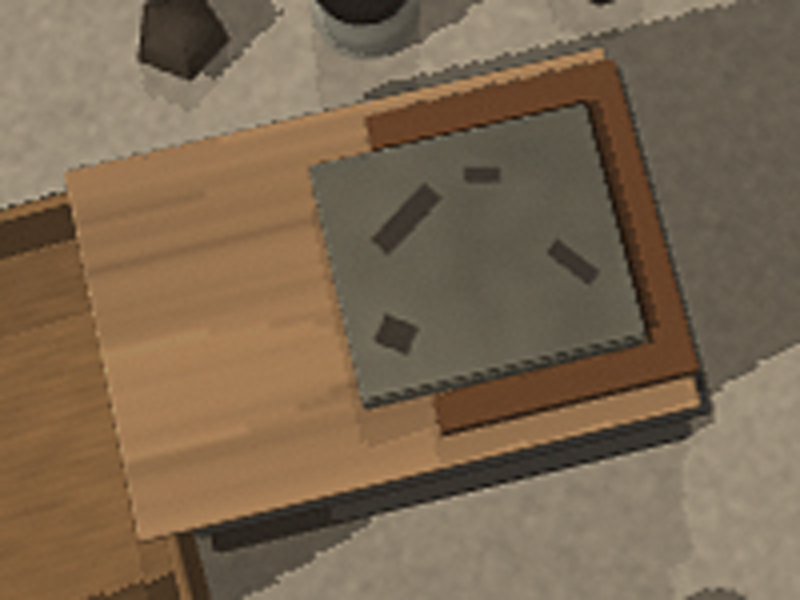

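View pics/sidez.png

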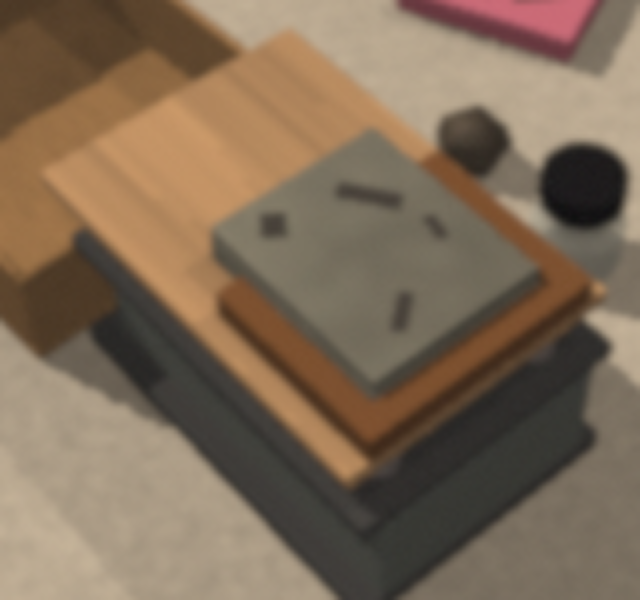

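```bash
cat > h.py <<'E'
import numpy as np,cv2
from station import cams
P={n:cams.camera_params(n) for n in("side","top")}
def ray(n,u,v):
    p=P[n];a=(u-p["cx"])/p["fx"];b=(v-p["cy"])/p["fy"]
    rd=np.hypot(a,b);r=rd
    for _ in range(20): r=rd/(1+p["k1"]*r*r)
    s=r/rd if rd>0 else 1
    T=np.array(p["T"]);d=T[:3,:3]@np.array([a*s,b*s,1]);return T[:3,3],d/np.linalg.norm(d)
def plane(n,u,v,z):
    o,d=ray(n,u,v);return o+d*(z-o[2])/d[2]
def tri(ps,pt):
    o1,d1=ray("side",*ps);o2,d2=ray("top",*pt)
    A=np.stack([d1,-d2],1);t=np.linalg.lstsq(A,o2-o1,rcond=None)[0]
    a=o1+t[0]*d1;b=o2+t[1]*d2;return (a+b)/2,np.linalg.norm(a-b)
zt=lambda u,v:((u+.5)/4-.5+195,(v+.5)/4-.5+190)
zs=lambda u,v:((u+.5)/4-.5+220,(v+.5)/4-.5+170)
def proj(n,X):
    p=P[n];T=np.array(p["T"]);c=T[:3,:3].T@(np.array(X)-T[:3,3]);a,b=c[:2]/c[2];k=1+p["k1"]*(a*a+b*b)
    return p["fx"]*a*k+p["cx"],p["fy"]*b*k+p["cy"]
E
python3 - <<'E'
from h import *
R={}
for k,s,t in [("lipJ",(290,30),(67,172)),("lipL",(42,175),(142,538)),("bkJ",(603,290),(605,48)),("bkL",(350,485),(700,403)),
 ("sLJ",(372,128),(310,166)),("sLL",(215,235),(368,405)),("sBJ",(543,272),(588,102)),("sBL",(377,388),(650,338))]:
    X,e=tri(zs(*s),zt(*t));R[k]=X;print(k,X.round(4),round(e,4))
d=lambda a,b:(np.linalg.norm(R[a]-R[b])).round(4)
print(d("lipJ","lipL"),d("lipJ","bkJ"),d("lipL","bkL"),d("sLJ","sLL"),d("sLJ","sBJ"),d("sLL","sBL"))
for a,b in [("bkJ","lipJ"),("bkL","lipL"),("sBJ","sLJ"),("sBL","sLL")]:
    v=R[b]-R[a];print(np.degrees(np.arctan2(v[1],v[0])).round(2))
# box far corners on rim z=.055
for p in [(100,270),(121,377)]: print(plane("top",*p,.055).round(4))
m=(R["lipJ"]+R["lipL"])/2;print("lipmid",m.round(4),"slicemid",np.mean([R[k] for k in R if k[0]=="s"],0).round(4))
E
```

```text
lipJ [0.6468 0.0417 0.0975] 0.0014
lipL [0.518  0.0403 0.0977] 0.0012
bkJ [ 0.6467 -0.1492  0.1016] 0.0001
bkL [ 0.52   -0.1507  0.0961] 0.0012
sLJ [ 0.6238 -0.0405  0.1182] 0.0008
sLL [ 0.5427 -0.0425  0.116 ] 0.0037
sBJ [ 0.6248 -0.1366  0.1178] 0.0013
sBL [ 0.5426 -0.137   0.119 ] 0.0032
0.1289 0.1909 0.191 0.0812 0.096 0.0945
89.96
90.6
90.63
89.99
[0.6409 0.2162 0.055 ]
[0.4846 0.2077 0.055 ]
lipmid [0.5824 0.041  0.0976] slicemid [ 0.5835 -0.0892  0.1177]
```

Emit:
step_arm --gripper '[-1,-1,-1,-1,-1,-1,-1,-1,-1,-1,-1,-1]' --pt "1.8 2.55 0" --pt "1.8 2.55 0" --pt "1.8 2.55 0" --pt "1.8 2.55 0" --pt "1.8 2.55 0" --pt "1.8 2.55 0" --pt "1.8 2.55 0" --pt "1.8 2.55 0" --pt "1.8 2.55 0" --pt "1.8 2.55 0" --pt "1.8 2.55 0" --pt "1.8 2.55 0" --roll '[-0.087,-0.087,-0.087,-0.087,0,0,0,0,0,0,0,0]'

```text
time: 1.1
ee_pos: [0.4379, -0.3036, 0.231]
eef_rot: [1.0, -0.0, -0.0, -0.0]
wrist_force: [0.3, -0.1, -0.1]
finger_gap: 0.0002
```

Emit:
step_arm --gripper '[-1,-1,-1,-1,-1,-1,-1,-1,-1,-1,-1,-1]' --pt "1.8 2.55 0" --pt "1.8 2.55 0" --pt "1.8 2.55 0" --pt "1.8 2.55 0" --pt "1.8 2.55 0" --pt "1.8 2.55 0" --pt "1.8 2.55 0" --pt "1.9 2.5 0" --pt "0 0 -3.5" --pt "0 0 -3.5" --pt "0 0 0" --pt "0 0 0" --roll '[0,0,0,0,0,0,0,0,0,0,0,0]'

```text
time: 2.1
ee_pos: [0.5805, -0.1015, 0.1594]
eef_rot: [1.0, -0.0, -0.003, -0.001]
wrist_force: [-0.3, -1.1, -0.3]
finger_gap: 0.0002
```

Run:
```python
from station import bot,cams
import cv2,numpy as np
for n in("side","top"):
    im=cams.snapshot(n)[:,:,::-1];cv2.imwrite(f"pics/{n}1.png",im)
a,b=[cv2.imread(f"pics/{n}1.png") for n in("side","top")]
cv2.imwrite("pics/both1.png",cv2.resize(np.hstack([a[100:340,150:450],b[120:360,150:450]]),(800,320)))
s=bot.state();print({k:np.round(s[k],4).tolist() for k in("time","ee_pos","wrist_force")})
```

```text
{'time': 2.2, 'ee_pos': [0.5834, -0.102, 0.1628], 'wrist_force': [-0.2256, 0.5016, 1.0167]}
```

View pics/both1.png

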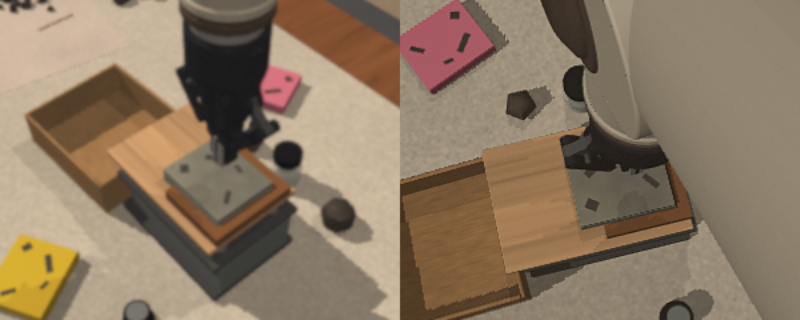

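The shut fingers (side view, left panel about (220,150)) are above the middle of the slice. I'll descend now and feel for the top.

Emit:
step_arm --gripper '[-1,-1,-1,-1,-1,-1,-1]' --pt "0 0 -1.2" --pt "0 0 -1.2" --pt "0 0 -0.8" --pt "0 0 -0.3" --pt "0 0 0" --pt "0 0 0" --pt "0 0 0" --roll '[0,0,0,0,0,0,0]'

```text
time: 2.78
ee_pos: [0.5829, -0.1015, 0.1266]
eef_rot: [1.0, -0.0, 0.0, -0.0]
wrist_force: [0.2, -0.1, -0.4]
finger_gap: -0.0001
```

Emit:
step_arm --gripper '[-1,-1,-1]' --pt "0 0 -0.15" --pt "0 0 -0.15" --pt "0 0 0" --roll '[0,0,0]'

```text
time: 3.03
ee_pos: [0.5825, -0.1016, 0.1232]
eef_rot: [1.0, -0.0, -0.0, 0.0]
wrist_force: [-0.2, -0.9, -0.1]
finger_gap: 0.0
```

Emit:
step_arm --gripper '[-1,-1,-1]' --pt "0 0 -0.1" --pt "0 0 -0.1" --pt "0 0 0" --roll '[0,0,0]'

```text
time: 3.28
ee_pos: [0.5824, -0.1016, 0.1211]
eef_rot: [1.0, -0.0, -0.0, -0.0]
wrist_force: [-0.1, -0.1, -0.0]
finger_gap: 0.0
```

Emit:
step_arm --gripper '[-1,-1]' --pt "0 0 -0.1" --pt "0 0 0" --roll '[0,0]'

```text
time: 3.45
ee_pos: [0.5825, -0.1016, 0.1202]
eef_rot: [1.0, -0.0, -0.0, 0.0]
wrist_force: [0.8, -0.7, 0.7]
finger_gap: -0.0001
```

Emit:
step_arm --gripper '[-1,-1]' --pt "0 0 -0.06" --pt "0 0 0" --roll '[0,0]'

```text
time: 3.62
ee_pos: [0.5826, -0.1016, 0.1198]
eef_rot: [1.0, -0.0, 0.0, 0.0]
wrist_force: [-0.0, 0.6, 0.4]
finger_gap: 0.0002
```

Emit:
step_arm --gripper '[-1,-1]' --pt "0 0 -0.05" --pt "0 0 0" --roll '[0,0]'

```text
time: 3.78
ee_pos: [0.5826, -0.1016, 0.1195]
eef_rot: [1.0, -0.0, 0.0, 0.0]
wrist_force: [-1.5, -0.4, 4.7]
finger_gap: -0.0001
```

Emit:
step_arm --gripper '[-1,-1]' --pt "0 0 -0.05" --pt "0 0 0" --roll '[0,0]'

```text
time: 3.95
ee_pos: [0.5826, -0.1016, 0.1193]
eef_rot: [1.0, -0.0, 0.0, 0.0]
wrist_force: [-2.3, -0.1, 5.9]
finger_gap: -0.0001
```

Emit:
step_arm --gripper '[-1,-1]' --pt "0 0 -0.07" --pt "0 0 0" --roll '[0,0]'

```text
time: 4.12
ee_pos: [0.5827, -0.1015, 0.119]
eef_rot: [1.0, -0.0, 0.0, 0.0]
wrist_force: [-3.9, 1.4, 9.2]
finger_gap: 0.0
```

Emit:
step_arm --gripper '[-1,-1,-1,-1]' --pt "-0.02 0.3 -0.02" --pt "-0.02 0.3 0" --pt "0 0.3 0" --pt "0 0.3 0" --roll '[0,0,0,0]'

```text
time: 4.45
ee_pos: [0.5837, -0.0913, 0.1192]
eef_rot: [1.0, -0.001, 0.002, 0.001]
wrist_force: [-0.7, -3.7, 8.2]
finger_gap: -0.0001
```

Emit:
step_arm --gripper '[-1,-1,-1,-1]' --pt "0 0.4 -0.02" --pt "0 0.4 -0.01" --pt "0 0.4 -0.01" --pt "0 0.4 -0.01" --roll '[0,0,0,0]'

```text
time: 4.78
ee_pos: [0.584, -0.0755, 0.119]
eef_rot: [1.0, -0.001, 0.002, 0.001]
wrist_force: [-0.1, -4.8, 9.1]
finger_gap: 0.0
```

Emit:
step_arm --gripper '[-1,-1,-1,-1]' --pt "-0.02 0.4 -0.02" --pt "-0.02 0.4 -0.01" --pt "0 0.4 -0.01" --pt "0 0.4 -0.01" --roll '[0,0,0,0]'

```text
time: 5.12
ee_pos: [0.584, -0.0597, 0.1188]
eef_rot: [1.0, -0.001, 0.002, 0.002]
wrist_force: [-0.2, -4.0, 10.2]
finger_gap: -0.0002
```

Run:
```python
from station import bot,cams
import cv2,numpy as np
for n in("side","top"):
    im=cams.snapshot(n)[:,:,::-1];cv2.imwrite(f"pics/{n}2.png",im)
a,b=[cv2.imread(f"pics/{n}2.png") for n in("side","top")]
cv2.imwrite("pics/both2.png",cv2.resize(np.hstack([a[100:340,150:450],b[120:360,150:450]]),(800,320)))
s=bot.state();print({k:np.round(s[k],4).tolist() for k in("time","ee_pos","wrist_force")})
```

```text
{'time': 5.2167, 'ee_pos': [0.5839, -0.0585, 0.1188], 'wrist_force': [-0.022, -1.9455, 10.0854]}
```

View pics/both2.png

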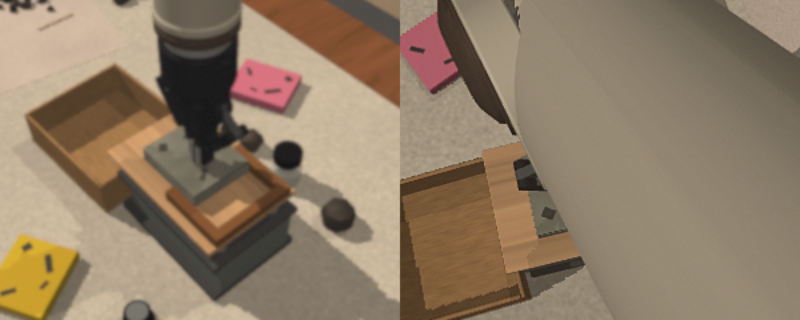

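The slice follows the finger: its rear is now about 45 mm off the back wall, and there is a gap in the cradle at left panel (230,195). I'll keep dragging.

Emit:
step_arm --gripper '[-1,-1,-1,-1,-1]' --pt "0 0.4 -0.01" --pt "0 0.4 0" --pt "0 0.4 0" --pt "0 0.4 0" --pt "0 0.4 0" --roll '[0,0,0,0,0]'

```text
time: 5.63
ee_pos: [0.584, -0.0397, 0.1187]
eef_rot: [1.0, -0.001, 0.002, 0.002]
wrist_force: [-0.3, -4.2, 10.6]
finger_gap: 0.0001
```

Emit:
step_arm --gripper '[-1,-1,-1,-1,-1]' --pt "0 0.4 -0.01" --pt "0 0.4 0" --pt "0 0.4 0" --pt "0 0.4 0" --pt "0 0.4 0" --roll '[0,0,0,0,0]'

```text
time: 6.05
ee_pos: [0.5841, -0.0196, 0.1186]
eef_rot: [1.0, -0.001, 0.002, 0.001]
wrist_force: [0.2, -5.2, 10.3]
finger_gap: -0.0007
```

Emit:
step_arm --gripper '[-1,-1,-1,-1,-1,-1,-1,-1,-1]' --pt "0 0 0" --pt "0 0 0.5" --pt "0 0 1.5" --pt "0 0 1.5" --pt "0 -2 0" --pt "0 -2 0" --pt "0 -2 0" --pt "0 -0.4 0" --pt "0 0 0" --roll '[0,0,0,0,0,0,0,0,0]'

```text
time: 6.8
ee_pos: [0.5814, -0.0837, 0.1512]
eef_rot: [1.0, -0.002, -0.0, 0.0]
wrist_force: [0.0, 0.3, 0.4]
finger_gap: 0.0001
```

Run:
```python
from station import bot,cams
import cv2,numpy as np
for n in("side","top"):
    im=cams.snapshot(n)[:,:,::-1];cv2.imwrite(f"pics/{n}3.png",im)
a,b=[cv2.imread(f"pics/{n}3.png") for n in("side","top")]
cv2.imwrite("pics/both3.png",cv2.resize(np.hstack([a[120:320,180:380],b[160:360,180:380]]),(800,400),interpolation=cv2.INTER_CUBIC))
s=bot.state();print({k:np.round(s[k],4).tolist() for k in("time","ee_pos","wrist_force")})
```

```text
{'time': 6.9, 'ee_pos': [0.5816, -0.0804, 0.1514], 'wrist_force': [0.9277, 0.2939, 0.3137]}
```

View pics/both3.png

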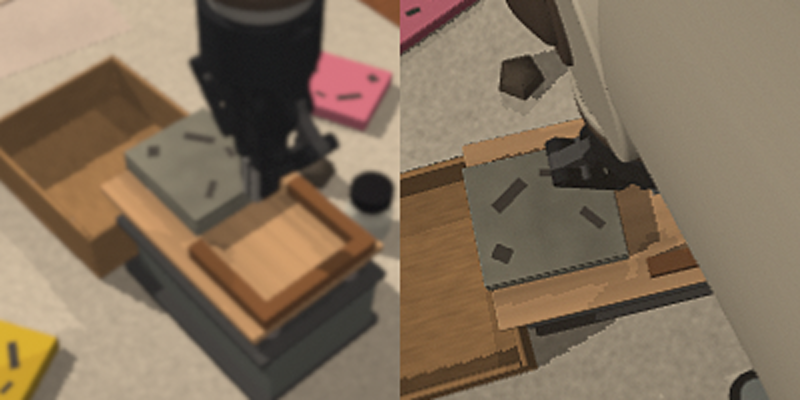

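Run:
```python
from h import *
for n,u,v in [("rearL",628,256),("frontL",487,287),("frontJ",464,171)]:
    print(n,plane("top",180+(u-400)/2,160+v/2,.119).round(4))
print(proj("side",[.5816,-.0804,.1514]),proj("top",[.5816,-.0804,.1514]))
```

```text
rearL [ 0.542 -0.052  0.119]
frontL [0.5428 0.041  0.119 ]
frontJ [0.6219 0.0415 0.119 ]
(np.float64(308.0425573184281), np.float64(215.03323469854217)) (np.float64(308.5362120314034), np.float64(248.4135549096839))
```

The slice is out of the cradle with its front edge at the lip (y≈0.041) and its rear at y≈-0.054. The fingers hang behind it. I'll lower them to mid-thickness.

Emit:
step_arm --gripper '[-1,-1,-1,-1,-1,-1,-1]' --pt "0.1 0 -1.2" --pt "0.1 0 -1.2" --pt "0 0 -1.0" --pt "0 0 -0.6" --pt "0 0 -0.3" --pt "0 0 0" --pt "0 0 0" --roll '[0,0,0,0,0,0,0]'

```text
time: 7.48
ee_pos: [0.5837, -0.0813, 0.1083]
eef_rot: [1.0, 0.0, -0.0, -0.0]
wrist_force: [0.8, 0.2, -0.0]
finger_gap: -0.0002
```

Emit:
step_arm --gripper '[-1,-1,-1,-1,-1]' --pt "0 0.3 0" --pt "0 0.3 0" --pt "0 0.3 0" --pt "0 0.3 0" --pt "0 0.3 0" --roll '[0,0,0,0,0]'

```text
time: 7.9
ee_pos: [0.5839, -0.0661, 0.1089]
eef_rot: [1.0, 0.0, 0.0, 0.0]
wrist_force: [0.9, -0.5, -0.1]
finger_gap: 0.0001
```

Emit:
step_arm --gripper '[-1,-1,-1,-1]' --pt "0 0.3 0" --pt "0 0.3 0" --pt "0 0.3 0" --pt "0 0.3 0" --roll '[0,0,0,0]'

```text
time: 8.23
ee_pos: [0.5839, -0.0546, 0.1087]
eef_rot: [1.0, -0.0, 0.0, 0.0]
wrist_force: [0.1, -0.8, 1.2]
finger_gap: 0.0002
```

Emit:
step_arm --gripper '[-1,-1,-1,-1,-1]' --pt "0 0.4 0" --pt "0 0.4 0" --pt "0 0.4 0" --pt "0 0.4 0" --pt "0 0.4 0" --roll '[0,0,0,0,0]'

```text
time: 8.65
ee_pos: [0.5837, -0.0341, 0.1086]
eef_rot: [1.0, 0.0, -0.0, 0.0]
wrist_force: [-0.4, -1.3, 0.2]
finger_gap: 0.0
```

Emit:
step_arm --gripper '[-1,-1,-1,-1,-1,-1,-1,-1,-1,-1,-1,-1]' --pt "0 0.5 0" --pt "0 0.6 0" --pt "0 0.7 0" --pt "0 0.8 0" --pt "0 0.8 0" --pt "0 0.8 0" --pt "0 0.8 0" --pt "0 0.8 0" --pt "0 0.8 0" --pt "0 0.6 0" --pt "0 0 0" --pt "0 0 0" --roll '[0,0,0,0,0,0,0,0,0,0,0,0]'

```text
time: 9.65
ee_pos: [0.5837, 0.0379, 0.1085]
eef_rot: [1.0, 0.0, -0.0, 0.0]
wrist_force: [-0.8, -0.4, 0.4]
finger_gap: 0.0001
```

Run:
```python
from station import bot,cams
import cv2,numpy as np
for n in("side","top"):
    im=cams.snapshot(n)[:,:,::-1];cv2.imwrite(f"pics/{n}4.png",im)
a,b=[cv2.imread(f"pics/{n}4.png") for n in("side","top")]
cv2.imwrite("pics/both4.png",cv2.resize(np.hstack([a[100:340,120:420],b[160:400,80:380]]),(800,320),interpolation=cv2.INTER_CUBIC))
s=bot.state();print({k:np.round(s[k],4).tolist() for k in("time","ee_pos","wrist_force")})
```

```text
{'time': 9.75, 'ee_pos': [0.5838, 0.0368, 0.1085], 'wrist_force': [-0.0916, 1.2457, -0.2688]}
```

View pics/both4.png

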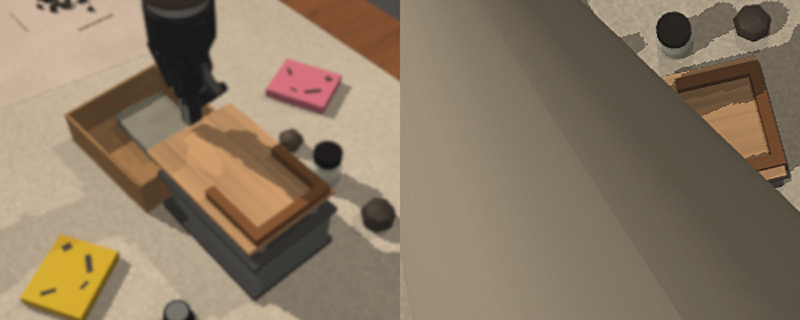

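The slice has gone over the lip and shows in the box at left panel (155,120). I'll lift away and check how it lies.

Emit:
step_arm --gripper '[-1,-1,-1,-1,-1,-1,-1,-1,-1,-1,-1,-1]' --pt "0 -0.5 0.8" --pt "0 -0.5 2" --pt "0 -1 2.5" --pt "0 -1 3" --pt "-1 -3 2" --pt "-1.5 -3 0" --pt "-1.5 -3 0" --pt "-1.5 -3 0" --pt "-1.5 -3 0" --pt "-1.5 -3 0" --pt "-1.5 -3 0" --pt "-1.5 -3 0" --roll '[0,0,0,0,0,0,0,0,0,0,0,0]'

```text
time: 10.75
ee_pos: [0.4674, -0.2349, 0.2124]
eef_rot: [1.0, -0.001, 0.0, 0.0]
wrist_force: [0.2, -0.5, -0.5]
finger_gap: 0.0003
```

Emit:
step_arm --gripper '[-1,-1,-1,-1,-1,-1,-1,-1]' --pt "-1.5 -3 0" --pt "-1.5 -3 0" --pt "-1.5 -3 0" --pt "-1.5 -3 0" --pt "-1.5 -3 0" --pt "-1.5 -3 0" --pt "0 0 0" --pt "0 0 0" --roll '[0,0,0,0,0,0,0,0]'

```text
time: 11.42
ee_pos: [0.3762, -0.4156, 0.2119]
eef_rot: [1.0, -0.003, -0.0, 0.0]
wrist_force: [0.0, 1.3, 0.4]
finger_gap: -0.0001
```

Run:
```python
from station import bot,cams
import cv2,numpy as np
for n in("side","top"):
    im=cams.snapshot(n)[:,:,::-1];cv2.imwrite(f"pics/{n}5.png",im)
a,b=[cv2.imread(f"pics/{n}5.png") for n in("side","top")]
cv2.imwrite("pics/both5.png",cv2.resize(np.hstack([a[110:350,130:430],b[150:390,80:380]]),(800,320),interpolation=cv2.INTER_CUBIC))
s=bot.state();print({k:np.round(s[k],4).tolist() for k in("time","ee_pos","wrist_force")})
```

```text
{'time': 11.5167, 'ee_pos': [0.3787, -0.4123, 0.212], 'wrist_force': [0.4502, 0.2855, -0.0183]}
```

View pics/both5.png

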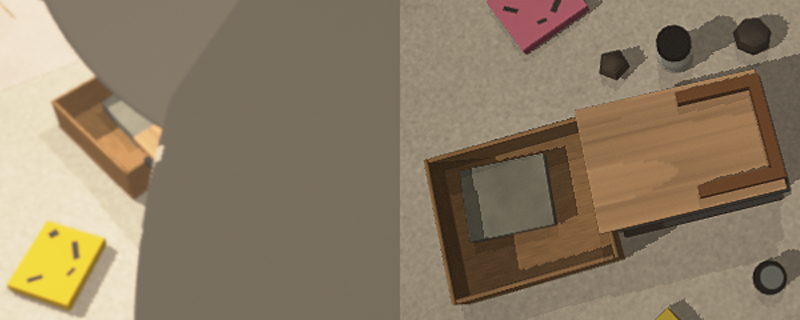

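View pics/top5.png

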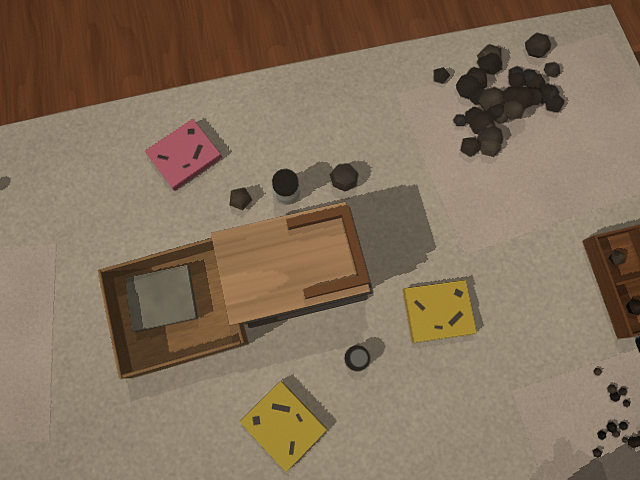

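Run:
```python
from station import bot,cams
import cv2,numpy as np
cv2.imwrite("pics/top6.png",cv2.resize(cams.snapshot("top")[230:390,90:260,::-1],None,fx=4,fy=4,interpolation=cv2.INTER_CUBIC))
```

```text
(no output)
```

View pics/top6.png

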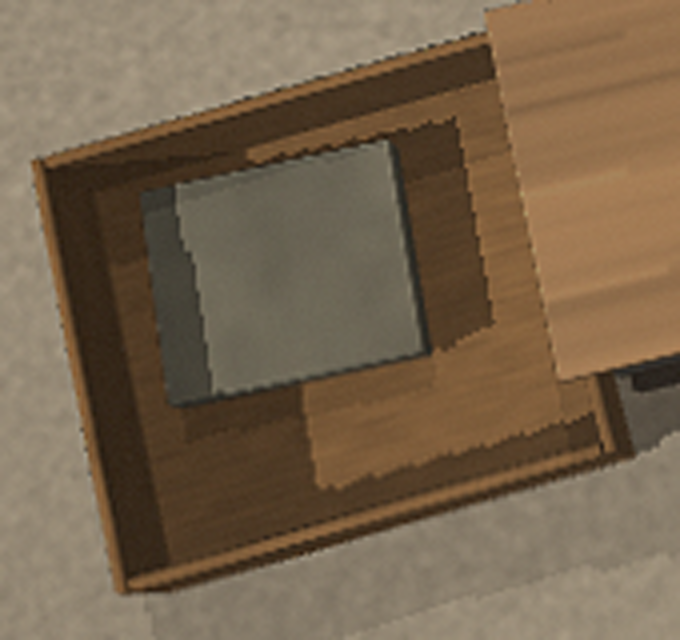

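Emit:
step_arm --gripper '[-1,-1,-1,-1,-1,-1,-1,-1]' --pt "-1.5 -3 0" --pt "-1.5 -3 0" --pt "-1.5 -3 0" --pt "-1.5 -3 0" --pt "-1.5 -3 0" --pt "-1.5 -3 0" --pt "0 0 0" --pt "0 0 0" --roll '[0,0,0,0,0,0,0,0]'

```text
time: 12.23
ee_pos: [0.2878, -0.5935, 0.2112]
eef_rot: [1.0, -0.001, -0.0, -0.0]
wrist_force: [1.2, 0.9, 0.1]
finger_gap: -0.0001
```

Run:
```python
from station import bot,cams
from h import *
t=cams.snapshot("top")[:,:,::-1];s=cams.snapshot("side")[:,:,::-1]
cv2.imwrite("pics/top7.png",t);cv2.imwrite("pics/side7.png",s)
a=cv2.imread("pics/top0.png");d=cv2.absdiff(a,t).max(2)>40
for n,(x0,y0,x1,y1) in dict(stones_jar=(225,155,380,205),loupe=(335,335,390,385),pink=(140,110,230,195)).items(): print(n,int(d[y0:y1,x0:x1].sum()))
q=lambda u,v:((u+.5)/4-.5+90,(v+.5)/4-.5+230)
C=[plane("top",*q(*p),.025) for p in[(143,192),(390,142),(430,353),(172,405)]]
print(np.round(C,3),[np.linalg.norm(C[i]-C[(i+1)%4]).round(3) for i in range(4)])
cv2.imwrite("pics/side7z.png",cv2.resize(s[130:330,150:400],(750,600),interpolation=cv2.INTER_CUBIC))
```

```text
stones_jar 2
loupe 0
pink 0
[[0.629 0.191 0.025]
 [0.627 0.096 0.025]
 [0.546 0.096 0.025]
 [0.548 0.192 0.025]] [np.float64(0.095), np.float64(0.081), np.float64(0.096), np.float64(0.081)]
```

View pics/side7z.png

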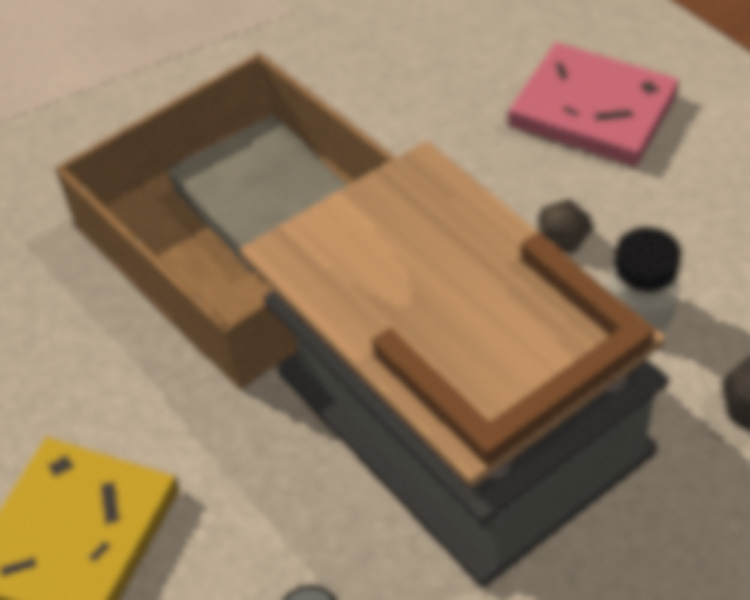

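The slice lies flat in the box at about (260,185). Measured on its top plane it is 95 x 81 mm, so it is neither leaning nor broken. The cradle is empty and nothing else has moved, so I'm handing in.

```bash
python3 -c "
from station import bot
print(bot.job_done())"
```

```text
the job is handed in; nothing more can be done
None
```

The reject slice is in the brown box and the job is handed in, at about 12 s of the 61 s allowed.

- **Drag:** I pressed on its top with the shut fingers at about 8–10.6 N and dragged it about 80 mm, until it was clear of the cradle.
- **Push:** I then put the fingers behind it and pushed it over the lip. The forces read about 1 N, but they are only read at the end of each move, so the final faster push and the drop themselves were not sampled.
- **Slice:** In the last pictures it lies flat on the box floor. Its top face measures 95 x 81 mm, so it is whole. It turned over as it fell, so its marked face is down.
- **Other objects:** The loupe, jar, both stones and the pink slab show no change from the first pictures. The yellow slabs look unmoved, though I did not compare them numerically. The arm was clear of everything.

No check failed or disagreed.

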